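# Release the lid press's ratchet and push its arm down on the tub

## Robot

A 7-joint arm with a two-finger parallel gripper is mounted at the origin on a cart in front of the work surface, level with it; the furniture and walls round the work are solid. World frame = base frame: x ahead of the robot, y to its left, z up, the work surface at z = 0. Lengths are in mm, angles in degrees, forces in N, time in s.
With the tool pointing down it reaches from about 400 to 875 mm from the base axis. Payload 6.5 kg.
Tool frame: the origin (TCP) lies where the fingers leave the gripper's body, on its centre line; the fingertips stand 73 mm ahead of it and the grasp point (between the pads) lies 54 mm ahead of it; z points along the fingers, y is the line along which they close (so a half turn about z gives the same grasp; the last joint's range is limited). The gripper opens to 85 mm and grips with 20 to 120 N. Pads are 22 mm wide; open, the fingers measure 114 mm over their backs; the gripper's body (76 mm by 85 mm) begins 54 mm behind the grasp point. The pads swing forward as they close: fully open they stand 13 mm farther back than shut.
Start: joints at [-71.975, 30.733, -0.252, 88.115, 0.149, 61.152, -4.079], TCP at [241.574, 603.434, 303.89] pointing down, gripper open.
Joint ranges: [-154.64, 154.64], [-21.42, 123.67], [-72.66, 72.17], [13.99, 137.28], [-74.86, 254.86], [10.95, 109.41], [-158.01, 158.01]. Speed limits (degrees/s): [136.94, 136.94, 180, 180, 180, 180, 180].

## Interface

Orientations are given as a 3x3 rotation matrix whose columns are the frame's x, y, z axes.
In Python, from station import arm gives the robot as it stands. The module is installed in compiled form; this text tells all that it offers. Calls block until the motion is done:
- arm.movep(position, orientation): joint-space move of the TCP to a pose.
- arm.move_l(position, orientation=None, max_speed=150, force_limit=None): straight line of the TCP; orientation=None keeps the orientation; max_speed is the mean speed in mm/s. With force_limit (N) it stops when the force on the tool has changed by that much, and returns True; else False.
- arm.set_joints(angles): joint-space move.
- arm.gripper_open() and arm.close_gripper(grasp_force=None): open the fingers fully, or close them until they stop; grasp_force is the grip in N (None keeps the last).
- arm.dwell(seconds).
- arm.ik(position, orientation): joint angles nearest the present ones, or None.
- arm.snapshot(name): name is "side" or "top"; returns a dict with "img" (420x560x3 uint8, red, green, blue), "depth" (420x560 float32, mm along the optical axis (not along the pixel's ray), 0 where there is no reading), "fx", "fy", "cx", "cy" (pixels), "pose" (4x4, takes a point from camera to world coordinates). Camera axes: x right, y down, z forward; pixel columns grow to the right and rows downward; lengths in mm; the calibration is good to about 2 mm. A picture is of the moment at which its call begins.
A pose or a line that the arm cannot do raises arm.Unreachable and nothing moves.
- arm.sign_off(): hands the job in; it is judged then, once.
Readings, each from a call of its own:
- arm.current_time_s(): time.
- arm.current_joint_positions(): joint angles.
- arm.current_qd(): joint speeds.
- arm.current_tau(): joint torques, N m.
- arm.current_eef_pos(): TCP position.
- arm.current_tool_rot(): TCP orientation.
- arm.current_contact_force(): force on the tool from outside, world axes, zero at the start.
- arm.current_ft_torque(): the same for the moment, N m.
- arm.current_gripper_width(): opening from 0.0 (shut) to 1.0 (fully open).
- arm.current_grip_force(): force on a finger pad.
Only numpy, scipy, OpenCV 4.12 (cv2) and the standard library are available. Lean on these libraries where they do the work, as an engineer would, in place of code of your own. Each camera call takes 0.05 s, during which the arm holds its last target. There are 200 camera calls.

## Task

Close the lid press on the topping tub. First press the thumb tab of the ratchet pawl fully down so that its hook is clear of the teeth, then push the raised arm down by its crossbar until the round pad is pressed against the tub's lid, and leave the arm down there with the pawl still free. Do not lift or shift the tub, and leave the bundles, mould cups and spray bottle standing where they are.

Things in the scene. Friction and masses are not known exactly. Their poses are not given: they have to be found in the camera images.
- lid_press: Fixed bare-metal bench press. Origin on the table below the arm's hinge; y points along the arm to the crossbar, -y to the pawl's tab. Base plate 136 (x) x 240 x 10 mm, y -85 to 155 mm. Two cheek plates, 48 mm over all in x, y -75 to 30 mm, 116 mm high, with ears 142 mm high at y -75 to -49 mm. A toothed sector (radius 50 mm) turns between them.
- hinge_point (a point): The arm's hinge axis, 98 mm above the table, midway between the cheeks. The axis is level, along the press's x.
- press_arm (a joint): Arm angle in rad, growing as it is pushed down: 0 = raised, 0.75 rad above level; 0.75 = level, pad flat on the tub's lid. Starts at 0 to 0.06. While the pawl is engaged the teeth block it after at most 0.1 rad. With the pawl free it takes about 3 to 6 N down on the crossbar and stays where it is left (stiff hinge, no spring).
- push_bar (a point): Middle of the arm's crossbar, on its axis: black round bar, 20 mm in diameter, 104 mm long, along the press's x, 170 mm from the hinge axis. About 214 mm above the table when raised, 98 mm when level; it moves in an arc about hinge_point.
- pawl (a joint): Angle of the ratchet pawl in rad, growing as its thumb tab is pressed down: 0 = hook between the teeth (start), 0.45 = fully pressed, at its stop; the hook is clear of the teeth from about 0.2. It has a stiff pivot, takes about 2 to 3 N on the tab and stays where it is left (no spring).
- pawl_tab (a point): Middle of the upper face of the pawl's thumb tab, a ribbed dark steel plate 36 (x) x 30 (y) x 6 mm, at the end of the press away from the crossbar: 124 mm from the hinge, 62 mm beyond the pawl's pivot. About 150 mm above the table at the start, its free end tilted up by 0.28 rad; pressing it home lowers it by about 28 mm.
- press_pad: Black round rubber pad under the arm, 44 mm in diameter, on a short stem that rocks by +-0.06 rad. Origin at the middle of its lower face, 95 mm along the arm from the hinge and 28 mm below the arm's centre line; it comes to 70 mm above the table when the arm is level.
- tub: Loose clear food tub with a blue lid, closed, 129 mm along the press's x, 89 mm along its y, 60 mm high, standing on the base plate (10 mm) under the pad. Origin at the middle of its underside. Its lid is 70 mm above the table.
- stick_bundle_a: Bystander: flat bundle of wooden sticks, 35 x 117 x 17 mm, on the table beside the press. Origin at the middle of its underside.
- mould_cup_a: Bystander: upright grey metal mould cup, 38 x 64 x 95 mm, on the table beside the press. Origin at the middle of its underside.
- mould_cup_b: Bystander: another such mould cup, 38 x 64 x 95 mm, to the left.
- stick_bundle_b: Bystander: flat bundle of wooden sticks, 53 x 118 x 12 mm, at the left.
- spray_bottle_a: Bystander: spray bottle, 56 x 120 x 272 mm, at the left, farther back.

How it is judged:
By the outcome, as a careful person would: the job done as asked, in the order asked, and still so for the second after the job is handed in, with the robot touching nothing.
It also fails if it takes over 38 s, if anything falls off the work surface, if the arm or the gripper's body presses on something with over 40 N, if the wrist force passes 120 N, or if a joint passes its speed limit or range.

## Working session

There is one attempt and no reset: what is moved stays moved. The work goes in short steps, each a Python script; the robot and the scene stay as the last script left them, time stands still between calls to the robot, and variables do not carry over. Pictures are saved under pics/ and viewed, at most 10 in all, crops included, and the job is handed in when it is done.

```bash
mkdir -p pics
cat > h.py <<'E'
from station import arm
import numpy as np, cv2
def snap(n,f):
    s=arm.snapshot(n); cv2.imwrite('pics/'+f,s['img'][:,:,::-1]); np.savez('pics/'+f[:-4]+'.npz',**s); return s
def cloud(s):
    d=s['depth']; v,u=np.mgrid[:d.shape[0],:d.shape[1]]
    p=np.stack([(u-s['cx'])/s['fx']*d,(v-s['cy'])/s['fy']*d,d,np.ones_like(d)],-1)@np.asarray(s['pose']).T
    return p[...,:3]
E
python3 - <<'E'
from h import *
for n in('side','top'):
    s=snap(n,n+'1.png'); print(n,np.round(s['pose'],2).tolist(),s['fx'])
print(arm.current_time_s(),arm.current_eef_pos(),arm.current_tool_rot())
E
```

```text
side [[0.71, -0.38, 0.6, -397.02], [-0.71, -0.37, 0.6, -879.21], [-0.0, -0.85, -0.53, 944.94], [0.0, 0.0, 0.0, 1.0]] 491.17431640846246
top [[0.02, -0.98, 0.19, 336.53], [-1.0, -0.02, -0.01, 27.38], [0.01, -0.19, -0.98, 1067.84], [0.0, 0.0, 0.0, 1.0]] 379.1991744454894
0.1 [241.42988763 603.03258309 303.11120613] [[-9.28380607e-01  3.71630497e-01 -4.71025785e-04]
 [ 3.71630782e-01  9.28379492e-01 -1.44263953e-03]
 [-9.88381679e-05 -1.51436625e-03 -9.99998848e-01]]
```

View pics/side1.png

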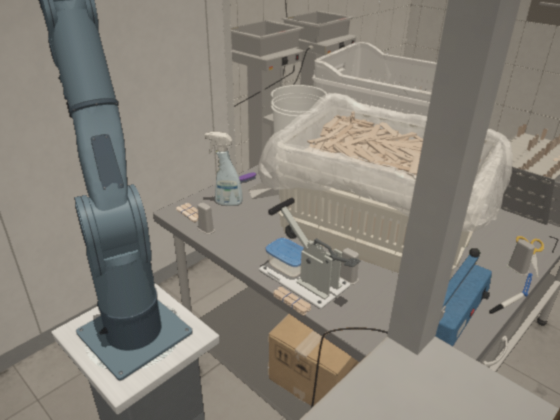

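View pics/top1.png

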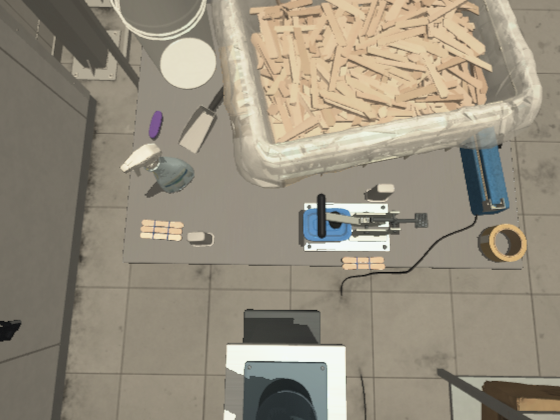

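The side view shows the press with its bar at about (281,206). In the top view the crossbar runs u≈321, v 195–237, the tab is near (421,220), and a crate stands behind it. Next I measure these from depth.

Run:
```python
from h import *
s=dict(np.load('pics/top1.npz')); P=cloud(s); 
def reg(n,u0,u1,v0,v1,z0,z1):
    p=P[v0:v1,u0:u1].reshape(-1,3); p=p[(p[:,2]>z0)&(p[:,2]<z1)]
    print(n,len(p),p.mean(0).round(1),np.median(p,0).round(1),p.min(0).round(),p.max(0).round()); return p
b=reg('bar',312,330,190,242,190,240)
t=reg('tab',412,432,208,232,125,175)
reg('cheek',350,402,205,235,100,146)
pl=reg('plate',300,395,200,255,5,15)
print(cv2.minAreaRect(pl[:,:2].astype(np.float32)))
for q in(b,t): print(cv2.minAreaRect(q[:,:2].astype(np.float32)))
reg('cup',362,396,180,202,60,120)
reg('lid',300,350,205,250,60,80)
reg('crate',240,470,100,190,150,500)
reg('bundle',338,388,255,272,8,25)
for v in range(206,234,2): print(v,P[v,410:432:3,2].round().astype(int))
from scipy.spatial.transform import Rotation
```

```text
bar 403 [467.  -73.6 216.7] [466.5 -73.  217.6] [417. -92. 200.] [519. -63. 224.]
tab 200 [ 470.8 -323.6  150.4] [ 471.  -324.4  150.5] [ 454. -341.  144.] [ 489. -303.  157.]
cheek 536 [ 468.6 -219.7  125.7] [ 466.1 -216.8  125.9] [ 442. -279.  100.] [ 497. -153.  146.]
plate 1523 [ 459.  -183.    10.3] [ 427.3 -192.3   10.3] [ 397. -299.    5.] [548. -42.  15.]
((472.7267761230469, -170.71519470214844), (150.1485137939453, 257.617919921875), 0.21999093890190125)
((467.8974304199219, -77.59364318847656), (101.72530364990234, 27.92098045349121), 1.1495966911315918)
((470.8852844238281, -321.5631103515625), (36.214847564697266, 36.86039352416992), 5.413846492767334)
cup 231 [ 560.2 -253.    88.8] [ 560.  -252.    93.6] [ 549. -279.   61.] [ 575. -231.  101.]
lid 958 [461.6 -97.9  68.1] [ 456.2 -101.2   68.3] [ 423. -163.   60.] [512. -40.  75.]
crate 15441 [ 629.2 -104.9  305. ] [625.4 -89.1 315.1] [ 526. -412.  195.] [754. 116. 353.]
bundle 463 [ 368.7 -210.6   14.8] [ 367.  -209.9   14.9] [ 352. -271.    9.] [ 386. -153.   21.]
206 [ 1 -3 -4 -1  1 -2 -1  1]
208 [0 5 1 0 2 1 2 1]
210 [-1 -2  2  1  4 -1  0  0]
212 [ 0  3  1  0  0  0  3 -2]
214 [ -1  -3 147 149 153 154   2   4]
216 [ -3   1 149 149 153 157   3  -1]
218 [  4   0 145 148 150 157  -1   3]
220 [145 147 149 148 152 153   0  -2]
222 [144 145 146 150 152 152   0   1]
224 [  1   2 144 145 152 150   4   3]
226 [  3   0 144 150 150 153 149   3]
228 [ 1  5  4  3  0 -3  1  2]
230 [ 1 -2  2 -1  2  1  0  1]
232 [-3  1  1  0  1 -2  1  2]
```

Run:
```python
import cv2
a=cv2.imread('pics/top1.png')[170:280,290:440]; b=cv2.imread('pics/side1.png')[190:310,240:380]
a=cv2.resize(a,(600,440),interpolation=cv2.INTER_CUBIC);cv2.imwrite('pics/topc.png',a)
```

```text
(no output)
```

View pics/topc.png

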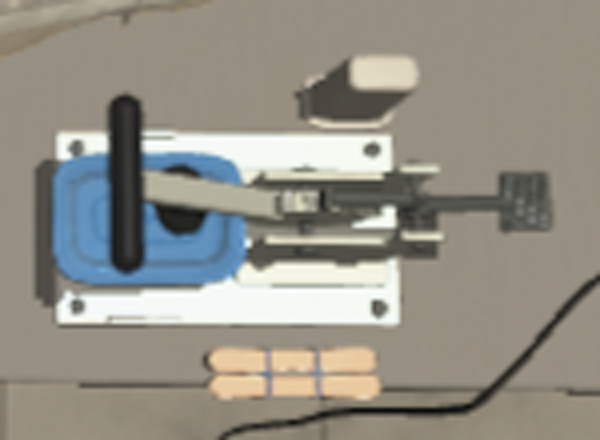

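Crossbar axis is at about (468,-76,214) and the tab at about (471,-324,150). That puts the hinge near (469.5,-200,98), with the press almost square to the world frame. The crate overhangs from x≥526, so I tilt the tool back toward the robot. First I check IK.

```bash
cat >> h.py <<'E'
T=np.radians(20)
def R(sg=1,t=T):
    z=np.array([np.sin(t),0,-np.cos(t)]); y=np.array([0,sg,0.]); return np.column_stack([np.cross(y,z),y,z])
def tcp(tip,t=T): return np.array(tip,float)-73*np.array([np.sin(t),0,-np.cos(t)])
E
python3 - <<'E'
from h import *
P=cloud(dict(np.load('pics/top1.npz'))).reshape(-1,3)
for y in(-360,-325,-290,-110,-76,-30,0):
    q=P[(abs(P[:,1]-y)<15)&(P[:,2]>120)&(P[:,0]>520)]
    print(y,[(z,q[(q[:,2]>z)][:,0].min().round()) for z in(120,200,250,300) if (q[:,2]>z).any()])
bo=P[(P[:,2]>150)&(P[:,1]>200)&(P[:,0]<640)&(P[:,0]>440)]; print('bottle',bo.min(0).round(),bo.max(0).round())
print(np.round(arm.current_joint_positions(),1))
f=lambda p,o:(lambda q: None if q is None else np.round(q,1))(arm.ik(p,o))
R0=arm.current_tool_rot()
print('in',f([157,395,400],R0))
for sg in(1,-1):
  for n,p in dict(tabhi=(471,-325,230),tab=(471,-325,120),barhi=(468,-76,250),barlo=(468,-30,105)).items():
    print(sg,n,f(tcp(p),R(sg)), f(tcp(p,0),R(sg,0)))
E
```

```text
-360 [(120, np.float64(616.0)), (200, np.float64(616.0)), (250, np.float64(616.0)), (300, np.float64(622.0))]
-325 [(120, np.float64(608.0)), (200, np.float64(608.0)), (250, np.float64(608.0)), (300, np.float64(614.0))]
-290 [(120, np.float64(598.0)), (200, np.float64(598.0)), (250, np.float64(598.0)), (300, np.float64(602.0))]
-110 [(120, np.float64(558.0)), (200, np.float64(558.0)), (250, np.float64(558.0)), (300, np.float64(565.0))]
-76 [(120, np.float64(554.0)), (200, np.float64(554.0)), (250, np.float64(554.0)), (300, np.float64(560.0))]
-30 [(120, np.float64(543.0)), (200, np.float64(543.0)), (250, np.float64(543.0)), (300, np.float64(554.0))]
0 [(120, np.float64(532.0)), (200, np.float64(532.0)), (250, np.float64(532.0)), (300, np.float64(541.0))]
bottle [548. 292. 150.] [619. 370. 277.]
[-72.   30.8  -0.3  88.2   0.1  61.2  -4.1]
in [-7.290e+01  2.300e+00 -1.500e+00  1.129e+02  1.000e-01  6.490e+01
 -6.300e+00]
1 tabhi [ 62.9  18.8 -30.9 112.7  -3.1  34.4 127.1] [-11.3  35.   59.8 102.6 -34.   62.5 150.5]
1 tab [ 62.1  29.8 -31.  117.1   8.6  20.6 119. ] [  3.8  36.2  36.2 106.6 -28.7  46.6 144.9]
1 barhi [-41.1   0.   47.3 130.1  -4.3  30.1  99.6] [-22.7  13.   30.8 114.2  -8.1  54.9 102.2]
1 barlo [ 25.6  22.  -31.8 134.7  64.2  13.5  26.3] [-12.4  25.2  12.8 120.9  -9.5  34.9  97.1]
-1 tabhi [-11.5  27.2  63.1 116.5 -54.8  49.2  -7.2] [ -6.6  31.   51.2 102.4 -27.6  60.  -35.1]
-1 tab [ 17.2  28.2  24.8 119.7 -55.3  29.   -4.2] [  1.8  37.2  39.2 106.7 -31.3  47.4 -32.8]
-1 barhi [-47.6  -0.3  54.1 130.3  -3.9  30.1 -80.5] [-43.6  18.4  57.9 115.  -18.7  56.4 -66.4]
-1 barlo [  25.6   22.   -31.8  134.7   64.2   13.5 -153.7] [-35.3  31.1  42.5 122.1 -33.6  39.  -59.8]
```

```bash
sed -i 's/T=np.radians(20)/T=np.radians(8)/' h.py
python3 - <<'E'
from h import *
arm.movep([157,395,400],arm.current_tool_rot())
q=np.array(arm.current_joint_positions()); q[0]=30; q[6]=-34; q[2]=q[4]=0
arm.set_joints(q)
arm.close_gripper()
print(arm.current_time_s(),np.round(arm.current_eef_pos()),np.round(arm.current_tool_rot(),2).tolist(),arm.current_gripper_width())
f=lambda p,o:(lambda q: None if q is None else np.round(q,1))(arm.ik(p,o))
for sg in(1,-1):
  for n,p in dict(tabhi=(471,-325,200),tab=(471,-325,120),barhi=(468,-76,250),barlo=(468,-30,105)).items():
    print(sg,n,f(tcp(p),R(sg)))
E
```

```text
4.225 [ 345. -251.  400.] [[0.9, 0.44, -0.0], [0.44, -0.9, 0.0], [-0.0, -0.0, -1.0]] -0.0022963100193625703
1 tabhi [ 45.4  22.9 -16.  106.8   3.   44.3 118.9]
1 tab [ 47.4  30.  -18.9 109.8   9.   35.  114.3]
1 barhi [ 20.1   8.6 -17.3 118.1   3.   45.8  91.2]
1 barlo [ 15.5  23.  -20.6 125.8  19.5  25.8  69.9]
-1 tabhi [ 31.1  21.9   1.9 107.7  -7.3  43.9 -52.2]
-1 tab [ 32.2  28.7   0.5 110.7  -8.1  34.2 -50.9]
-1 barhi [ 14.8   8.2 -11.5 118.3   1.6  45.6 -87.6]
-1 barlo [   6.3   22.    -9.7  126.3    9.7   24.3 -101.1]
```

Run:
```python
from h import *
Ro=R(-1)
arm.movep(tcp((471,-325,200)),Ro)
arm.move_l(tcp((471,-325,165)),Ro,max_speed=80)
print(arm.current_time_s(),arm.current_contact_force())
for zt in(145,135,127,122,118,114):
    h=arm.move_l(tcp((471,-325,zt)),Ro,max_speed=30,force_limit=14)
    p=arm.current_eef_pos(); print(zt,h,(p-tcp((0,0,0))).round(1),np.round(arm.current_contact_force(),1))
    if h and zt<=127: break
print(arm.current_time_s())
s=snap('side','side2.png')
cv2.imwrite('pics/side2c.png',cv2.resize(s['img'][190:310,240:400,::-1],(800,600),interpolation=cv2.INTER_CUBIC))
```

```text
5.6083 [-0.47499    -0.4887358   0.02314929]
145 False [ 470.9 -324.8  144.9] [-0.1 -0.3 -0.7]
135 False [ 470.8 -324.7  134.6] [ 0.3 -0.3  0.9]
127 False [ 470.9 -324.9  126.7] [-0.   0.2  0.1]
122 False [ 471.3 -325.   122.4] [-1.3  1.1  5.9]
118 True [ 471.6 -325.1  121.6] [-7.2  4.2 21.7]
7.85
```

View pics/side2c.png

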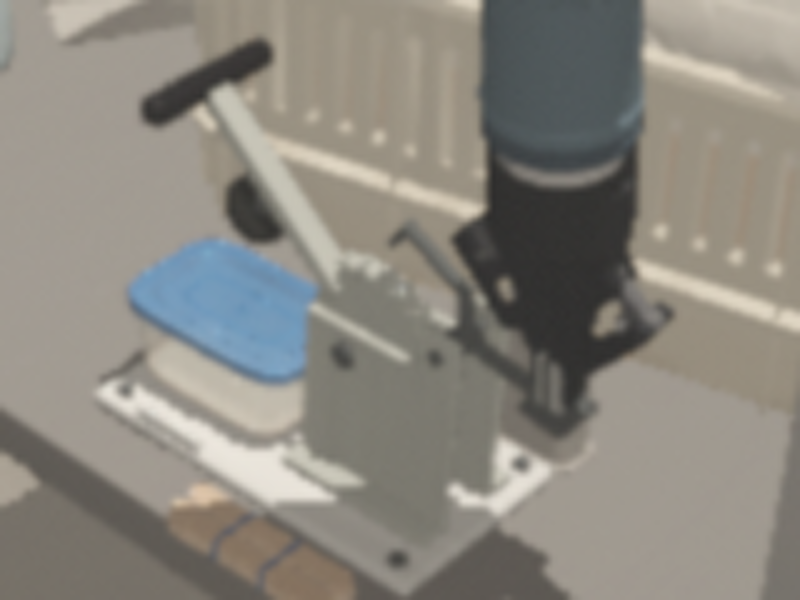

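The pawl is fully down at its stop, and the hook is raised clear at crop (405,235). Now I push the crossbar along its arc.

Run:
```python
from h import *
Ro=R(-1)
arm.move_l(tcp((471,-325,255)),Ro,max_speed=120)
arm.move_l(tcp((468,-76,255)),Ro,max_speed=200)
arm.move_l(tcp((468,-76,232)),Ro,max_speed=80)
print(arm.current_time_s(),np.round(arm.current_contact_force(),1))
for a in list(np.arange(.05,.75,.07))+[.75,.77,.79]:
    b=.75-a; t=(468,-200+170*np.cos(b),98+10+170*np.sin(b))
    h=arm.move_l(tcp(t),Ro,max_speed=45,force_limit=20)
    print(round(a,2),h,np.round(t),(arm.current_eef_pos()-tcp((0,0,0))).round(1),np.round(arm.current_contact_force(),1))
    if h: break
print(arm.current_time_s())
s=snap('side','side3.png'); snap('top','top3.png')
cv2.imwrite('pics/side3c.png',cv2.resize(s['img'][190:310,240:400,::-1],(800,600),interpolation=cv2.INTER_CUBIC))
```

```text
11.0 [-0.3 -0.4  0.5]
0.05 False [468. -70. 218.] [468.  -69.7 217.5] [0.  1.  0.5]
0.12 False [468. -63. 208.] [467.9 -62.7 208.1] [0.1 0.2 1.2]
0.19 False [468. -56. 198.] [467.8 -56.2 198.2] [-0.1  0.7  0.2]
0.26 False [468. -50. 188.] [467.9 -50.1 187.9] [0.6 0.1 0. ]
0.33 False [468. -45. 177.] [468.  -44.7 177.1] [ 0.5 -0.3  0.9]
0.4 False [468. -40. 166.] [467.9 -40.3 166. ] [-0.7  0.  -0.3]
0.47 False [468. -37. 155.] [467.8 -36.6 154.7] [-0.2 -0.2  1. ]
0.54 False [468. -34. 143.] [467.8 -33.7 143. ] [-0.3  0.  -0.4]
0.61 False [468. -32. 132.] [467.8 -31.7 131.3] [ 0.4  0.3 -0.4]
0.68 False [468. -30. 120.] [467.8 -30.5 119.5] [ 0.2 -0.2 -0.2]
0.75 False [468. -30. 108.] [468.2 -29.8 107.9] [-1.5  1.5  6.6]
0.77 False [468. -30. 105.] [468.4 -29.8 106.5] [-13.6   2.4  40.8]
0.79 False [468. -30. 101.] [468.6 -29.7 105.2] [-26.9   3.   76.3]
16.1667
```

View pics/side3c.png

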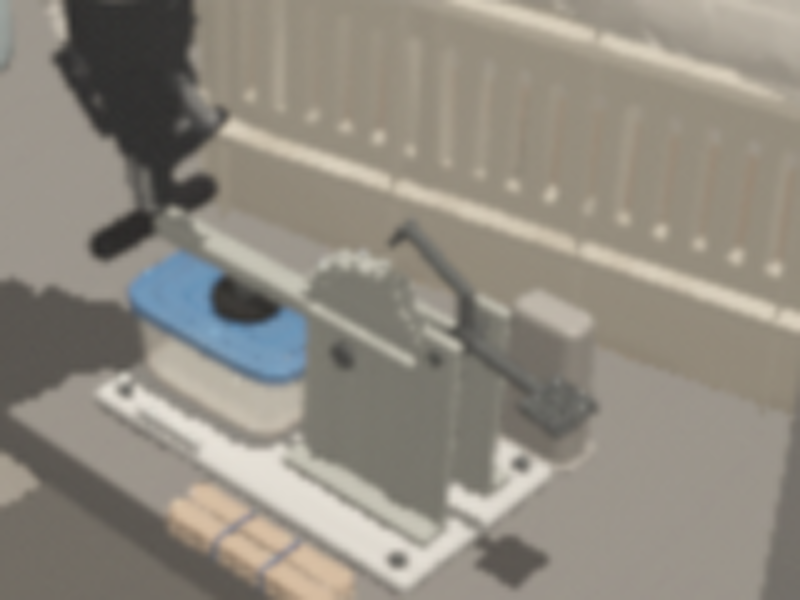

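The arm is level, with the pad on the lid and the pawl still free. Now I back straight up and check.

Run:
```python
from h import *
Ro=R(-1)
arm.move_l(tcp((468,-30,112)),Ro,max_speed=40)
arm.move_l(tcp((440,-30,230)),Ro,max_speed=120)
q=np.array(arm.current_joint_positions()); q[0]-=20; arm.set_joints(q)
print(arm.current_time_s(),np.round(arm.current_contact_force(),1))
s=snap('side','side4.png'); s2=snap('top','top4.png'); P=cloud(s2); P1=cloud(dict(np.load('pics/top1.npz')))
m=(abs(P[...,0]-468)<50)&(abs(P[...,1]+30)<8)&(P[...,2]>85)&(P[...,2]<130); print('bar top',np.median(P[m],0),m.sum())
for n,c,h in(('tab',(471,-325),(110,165)),('lid',(470,-100),(62,74))):
    for Q in(P1,P):
        m=(abs(Q[...,0]-c[0])<80)&(abs(Q[...,1]-c[1])<(20 if n=='tab' else 60))&(Q[...,2]>h[0])&(Q[...,2]<h[1])
        print(n,np.median(Q[m],0).round(1),Q[m].min(0).round(),Q[m].max(0).round())
a=cv2.resize(s['img'][190:310,240:400,::-1],(400,300)); b=cv2.resize(s2['img'][170:290,280:440,::-1],(400,300))
cv2.imwrite('pics/fin.png',np.hstack([a,b]))
```

```text
18.5 [-0.1 -0.6  0.7]
bar top [469.1373202  -30.01841763 106.57352662] 256
tab [ 471.  -324.5  150.6] [ 454. -341.  144.] [ 489. -306.  157.]
tab [ 470.5 -324.6  122.3] [ 453. -342.  116.] [ 489. -305.  130.]
lid [456.2 -93.7  68.2] [ 423. -160.   62.] [512. -40.  74.]
lid [ 456.  -101.4   68.2] [ 423. -160.   62.] [512. -45.  74.]
```

View pics/fin.png

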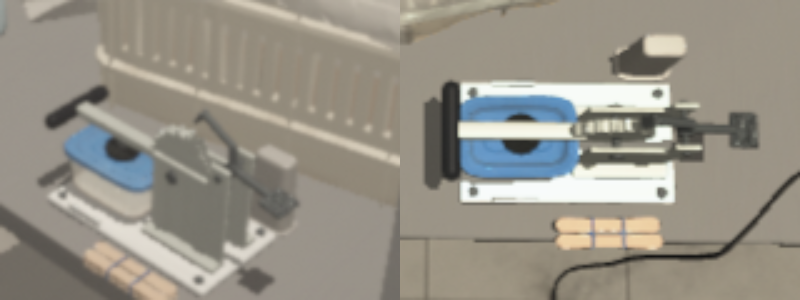

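The final picture shows the bar level (left half, about (77,105)) and the pad on the lid. The tab is down at z≈122 and the tub hasn't moved.

```bash
python3 -c "
from station import arm
print(arm.sign_off())"
```

```text
the job is handed in; nothing more can be done
None
```

The lid press is closed and handed in at about 18.5 s: the pawl was pressed fully down first and is still free, the arm is level with the pad on the lid, and the tub has not moved; the last push peaked near 76 N down at the tool because the 20 N force limit did not stop it.

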